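# Clear the swing and close the infeed gate of a jar line

### The arm

A 6-joint arm with a two-finger parallel gripper is mounted at the origin on the work surface. World frame = base frame: x ahead of the robot, y to its left, z up, the work surface at z = 0. Lengths are in m, angles in degrees, forces in N, time in s.
With the tool pointing down it reaches from about 0.325 to 0.775 m from the base axis. Payload 5.5 kg.
Tool frame: the origin (TCP) lies at the centre of the arm's flange, where the gripper is bolted on; the fingertips stand 182 mm ahead of it and the grasp point (between the pads) lies 163 mm ahead of it; z points along the fingers, y is the line along which they close (so a half turn about z gives the same grasp; the last joint's range is limited). The gripper opens to 88 mm and grips with 3 to 60 N. Pads are 20 mm wide; open, the fingers measure 115 mm over their backs; the gripper's body (75 mm by 178 mm) begins 61 mm behind the grasp point.
Start: joints at [64.761, 5.22, 70.514, -0, 104.267, -3.249], TCP at [0.225, 0.556, 0.405] pointing down, gripper open.
Joint ranges: [-164.24, 164.24], [-49.07, 125.15], [9.68, 141.18], [-86.29, 266.29], [3.28, 154.24], [-151.56, 151.56]. Speed limits (degrees/s): [147.25, 147.25, 172.46, 180, 180, 180].

### API

Orientations are given as [roll, pitch, yaw] about the fixed x, y, z axes, in that order (R = Rz(yaw) Ry(pitch) Rx(roll)).
In Python, from station import r gives the robot as it stands. The module is installed in compiled form; this text tells all that it offers. Calls block until the motion is done:
- r.reach(position, orientation): joint-space move of the TCP to a pose.
- r.servo_line(position, rotation=None, speed=0.15): straight line of the TCP; rotation=None keeps the orientation; speed is the mean speed in m/s.
- r.move_joints(angles): joint-space move.
- r.let_go() and r.grab(squeeze=None): open the fingers fully, or close them until they stop; squeeze is the grip in N (None keeps the last).
- r.wait(seconds).
- r.inverse_kinematics(position, orientation): joint angles nearest the present ones, or None.
- r.sense(): the state.
- r.snapshot(name): name is "scene" or "top" or "wrist"; returns a dict with "frame" (420x560x3 uint8, red, green, blue), "fx", "fy", "cx", "cy" (pixels), "dist_coeffs" ([k1, k2, p1, p2, k3] as OpenCV has them; the pictures are not rectified), "R" (3x3) and "t" (3): a world point X has camera coordinates R X + t. Camera axes: x right, y down, z forward; pixel columns grow to the right and rows downward; lengths in m; the calibration is good to about 2 mm. A picture is of the moment at which its call begins. There is no depth.
A pose or a line that the arm cannot do raises r.IKError and nothing moves.
- r.hand_in(): hands the job in; it is judged then, once.
The state is a dict: "clock": time; "joints": joint angles; "joint_vel": joint speeds; "joint_torque": joint torques, N m; "tcp_pos": TCP position; "orientation": TCP orientation; "contact_force": force on the tool from outside, world axes, zero at the start; "torque": the same for the moment, N m; "opening": finger opening in m; "gripper_force": force on a finger pad.
Only numpy, scipy, OpenCV 4.12 (cv2) and the standard library are available. Lean on these libraries where they do the work, as an engineer would, in place of code of your own. Each camera call takes 0.05 s, during which the arm holds its last target. There are 200 camera calls.

### The job

One jar stands in the way of the hinged steel gate on the infeed plate: pick up that jar and stand it upright flat on the floor of the round steel pan, beside the jar already in it. Then swing the gate (a push on its upright end post will do) over towards where the jar stood and on until it snaps over the spring roller and rests home against its stop. The gate must not bump any jar, no jar may fall over, and the other jars and the carton stay where they are.

Things in the scene. Friction and masses are not known exactly. Their poses are not given: they have to be found in the camera images.
- plate: fixed steel infeed plate, 8 mm thick, lying on the table; origin on the table under the gate's hinge axis. In its own frame (z up) it spans x -50 to 330 mm, y -270 to 80 mm. A thin side guard runs along y = 73 mm, top 48 mm above the table, and a thin far guard along x = 325 mm, top 38 mm above the table. The jars stand on it
- photo_eye (a point): top centre of a fixed photo eye, a black 30 x 22 x 26 mm head on a 12 mm rod that stands on the plate; top 96 mm above the table
- detent (a point): top of the sprung brass roller (16 mm) when out, 31 mm above the table, 110 mm from the hinge axis; it sits in a fixed dark block 40 x 36 mm, top 22 mm above the table. The stop is an upright fixed pin (12 mm, top 60 mm above the table) beside it, 85 mm from the hinge
- gate (a joint): angle of the gate, rad. At 0 it points along the plate's +x axis, parked 68 mm from the side guard; it grows clockwise seen from above, towards the plate's -y side. Its boss meets the sprung roller at about 1.16 (about 5 N at the post) and springs back if let go before 1.28; past that the roller presses the gate home against the stop at 1.35. Elsewhere friction holds it
- gate_arm: the gate: steel bar 10 mm thick and 195 mm long, 38 to 73 mm above the table, from the hinge to the end post. Origin on the table under the hinge axis (barrel 32 mm diameter, top 86 mm above the table); x along the bar to the post, z up
- gate_post (a point): top centre of the gate's upright end post: round steel, 14 mm diameter, 195 mm from the hinge axis, from 38 to 112 mm above the table
- tray: fixed round steel pan, 190 mm outside diameter, rim 4 mm thick and 20 mm high, floor 4 mm thick; origin under its centre on the table. It is left or right of the plate and already holds jar4 on one side, so the free place is across its centre from jar4
- jar4: a jar like jar1 to jar3 (62 mm diameter, 95 mm tall), already standing in the pan about 50 mm from the pan's centre; origin at the centre of its underside; leave it
- jar1: closed jar of red sauce, yellow label, black cap: body 62 mm diameter up to 75 mm, then a cap 60 mm diameter, 95 mm tall in all, 0.25 to 0.45 kg; origin at the centre of its underside, z up. Any one of the three like jars stands in the gate's swing; the other two stand beyond the arc of the post
- jar2: closed jar of red sauce, yellow label, black cap: body 62 mm diameter up to 75 mm, then a cap 60 mm diameter, 95 mm tall in all, 0.25 to 0.45 kg; origin at the centre of its underside, z up. Any one of the three like jars stands in the gate's swing; the other two stand beyond the arc of the post
- jar3: closed jar of red sauce, yellow label, black cap: body 62 mm diameter up to 75 mm, then a cap 60 mm diameter, 95 mm tall in all, 0.25 to 0.45 kg; origin at the centre of its underside, z up. Any one of the three like jars stands in the gate's swing; the other two stand beyond the arc of the post
- carton: closed cardboard carton 100 x 130 mm, 75 mm high, 0.6 kg; origin at the centre of its underside; on the other side of the plate from the tray; leave it
Things that resemble listed ones, but are neither listed nor needed, are in the scene too. There is more than one size of the tray; the one meant has the size given above.

How it is judged:
By the outcome, as a careful person would: the job done as asked, in the order asked, and still so for the second after the job is handed in, with the robot touching nothing.
It also fails if it takes over 51 s, if anything falls off the work surface, if the arm or the gripper's body presses on something with over 40 N, if the wrist force passes 120 N, or if a joint passes its speed limit or range.

## Working session

There is one attempt and no reset: what is moved stays moved. The work goes in short steps, each a Python script; the robot and the scene stay as the last script left them, time stands still between calls to the robot, and variables do not carry over. Pictures are saved under pics/ and viewed, at most 10 in all, crops included, and the job is handed in when it is done.

```bash
mkdir -p pics; python3 - <<'E'
from station import r
import cv2,numpy as np,pickle
d={}
for n in("scene","top","wrist"):
    s=r.snapshot(n); d[n]=s; cv2.imwrite(f"pics/{n}.png",cv2.cvtColor(s["frame"],cv2.COLOR_RGB2BGR))
    R=np.array(s["R"]);print(n,s["fx"],s["cx"],s["cy"],s["dist_coeffs"],(-R.T@np.array(s["t"])).round(3),R.round(3).tolist())
pickle.dump(d,open("snap.pkl","wb"))
print(r.sense())
E
```

```text
scene 401.66262056616256 279.04631247267304 212.35052598209043 [-0.01671006  0.          0.          0.          0.        ] [1.259 0.643 0.846] [[-0.645, 0.764, 0.014], [0.465, 0.408, -0.786], [-0.606, -0.5, -0.619]]
top 458.20319401489127 289.80897690536386 221.257613433198 [-0.15607074  0.          0.          0.          0.        ] [0.298 0.002 1.248] [[0.004, -1.0, -0.007], [-0.981, -0.003, -0.194], [0.194, 0.007, -0.981]]
wrist 332.3878820059729 272.72163347321805 207.91146351997028 [-0.08318014  0.          0.          0.          0.        ] [0.152 0.586 0.383] [[0.374, 0.927, -0.001], [0.889, -0.358, 0.286], [0.265, -0.108, -0.958]]
{'clock': 0.15, 'joints': array([ 6.47613480e+01,  5.25436973e+00,  7.05646698e+01, -4.21438847e-04,
        1.04265952e+02, -3.25061747e+00]), 'joint_vel': array([ 0.04075746, -0.11783137, -0.09349307, -0.03467167, -0.0675694 ,
        0.02928915]), 'joint_torque': array([ 1.99796741e-03, -4.47043920e+01, -4.06909204e+01,  6.99383556e-02,
        2.74465821e-02, -9.95581490e-05]), 'tcp_pos': array([0.22469391, 0.55640041, 0.4037676 ]), 'orientation': array([-1.79915122e+02, -4.41140474e-03,  1.58011859e+02]), 'contact_force': array([0.18371606, 0.53261846, 0.93353856]), 'torque': array([-0.06676146, -0.00622599, -0.00079887]), 'gripper_force': 0.0, 'opening': 0.08795549242616114}
```

View pics/top.png

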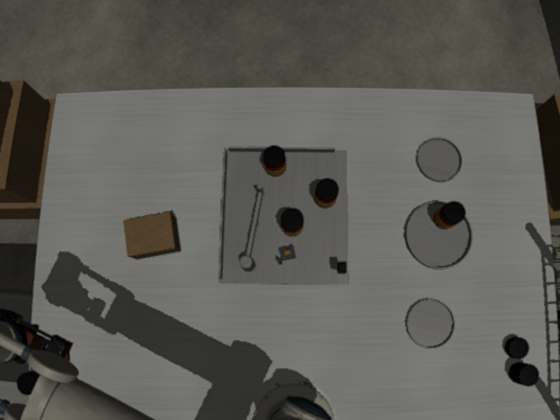

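View pics/scene.png

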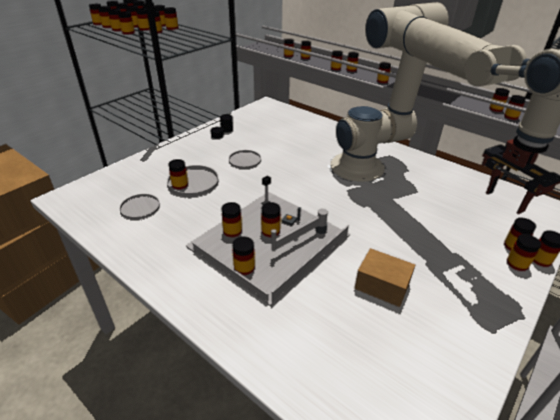

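The top view shows the plate at about (222–348, 150–285). The hinge is at (246,262) and the gate post at (258,188). The blocking jar is at (292,217), the other jars are at (274,157) and (326,188), the roller is at (287,254) and the photo eye at (341,267). The pan is at (437,235) with jar4 at (452,212). The scene view agrees with this.

```bash
cat > h.py <<'E'
import cv2,numpy as np
def ray(s,uv):
    K=np.array([[s["fx"],0,s["cx"]],[0,s["fy"],s["cy"]],[0,0,1]])
    p=cv2.undistortPoints(np.array(uv,float).reshape(-1,1,2),K,np.array(s["dist_coeffs"]))[:,0]
    R=np.array(s["R"]);d=np.c_[p,np.ones(len(p))]@R
    return -R.T@np.array(s["t"]),d
def onz(s,uv,z):
    c,d=ray(s,uv);return c+d*((z-c[2])/d[:,2])[:,None]
def proj(s,X):
    K=np.array([[s["fx"],0,s["cx"]],[0,s["fy"],s["cy"]],[0,0,1]])
    return cv2.projectPoints(np.array(X,float).reshape(-1,1,3),cv2.Rodrigues(np.array(s["R"]))[0],np.array(s["t"]),K,np.array(s["dist_coeffs"]))[0][:,0]
E
python3 - <<'E'
from h import *;import pickle
d=pickle.load(open("snap.pkl","rb"))
s=d["top"];f=s["frame"]
cv2.imwrite("pics/crop.png",cv2.cvtColor(cv2.resize(f[140:295,210:350],None,fx=3.8,fy=3.8,interpolation=cv2.INTER_CUBIC),cv2.COLOR_RGB2BGR))
m=(f.max(2)<45).astype(np.uint8)
n,l,st,c=cv2.connectedComponentsWithStats(m)
for i in range(1,n):
    if 40<st[i,4]<2000 and 120<c[i,1]<300: print(st[i],c[i].round(1),onz(s,c[i],.1)[0].round(4))
for a in [(437,235),(439,160),(429,322)]:print(onz(s,a,.02)[0])
E
```

```text
[ 535   95   25  116 1876] [550.3 147.7] [ 0.7366 -0.7193  0.1   ]
[230 146 104  29 650] [274.4 156.3] [0.699  0.0516 0.1   ]
[310 178  29  29 575] [323.8 190.3] [ 0.6065 -0.0773  0.1   ]
[428 201  43  64 830] [448.3 216.1] [ 0.5392 -0.4021  0.1   ]
[276 207  27  26 532] [289.7 219.3] [0.5297 0.0106 0.1   ]
[  0 209  40  10 393] [ 19.3 213.5] [0.5443 0.7527 0.1   ]
[132 212  48  47 292] [166.4 240.8] [0.4726 0.327  0.1   ]
[404 218   8  35  42] [406.5 235.3] [ 0.4886 -0.2886  0.1   ]
[550 219  10   6  53] [555.  221.6] [ 0.5253 -0.706   0.1   ]
[276 245  18  19  92] [283.6 252.6] [0.4439 0.0256 0.1   ]
[330 258  16  15 165] [337.9 265.1] [ 0.4125 -0.1108  0.1   ]
[553 267   7  17  53] [556.3 274.9] [ 0.3816 -0.6957  0.1   ]
[556 288   4  17  49] [557.4 296.7] [ 0.3241 -0.6944  0.1   ]
[ 0.50271227 -0.39471389  0.02      ]
[ 0.71981467 -0.41470765  0.02      ]
[ 0.26692769 -0.3618873   0.02      ]
```

View pics/crop.png

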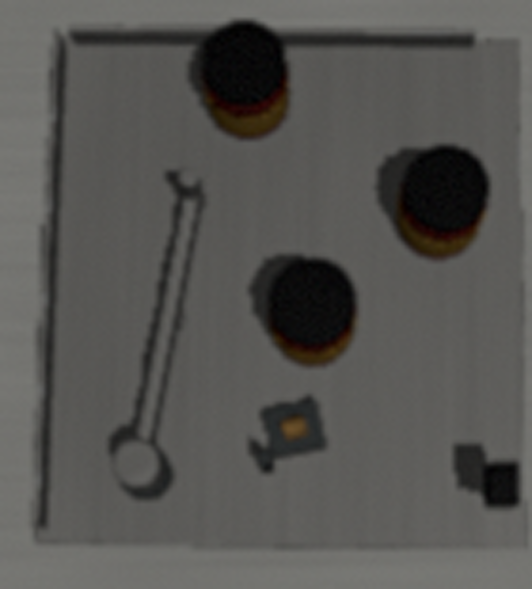

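The crop is at 3.8x with origin (210,140). The hinge top is at crop (138,460), the post at (188,180), the roller at (295,428), and the blocking jar's cap at (312,303). The photo eye is at (502,484).

```bash
python3 - <<'E'
from h import *;import pickle
s=pickle.load(open("snap.pkl","rb"))["top"];f=s["frame"]
P=lambda x,y,z:onz(s,(210+x/3.8-.37,140+y/3.8-.37),z)[0]
H=P(138,460,.086);po=P(190,178,.112);ro=P(295,428,.031);pe=P(502,484,.096)
for n,v in dict(H=H,post=po,roller=ro,eye=pe,A=P(244,63,.103),B=P(446,188,.103),C=P(312,303,.103),bl=P(36,543,.008),br=P(527,548,.008),tl=P(57,30,.008),tr=P(520,38,.008)).items():print(n,v.round(4))
print(np.linalg.norm((po-H)[:2]),np.linalg.norm((ro-H)[:2]))
x,y,w,h=395,190,90,90
from scipy.ndimage import gaussian_filter
c=f[y:y+h,x:x+w]
cv2.imwrite("pics/pan.png",cv2.cvtColor(cv2.resize(c,None,fx=6,fy=6,interpolation=cv2.INTER_CUBIC),cv2.COLOR_RGB2BGR))
# predicted pan rim outline at guess for check
from h import proj
E
```

```text
H [0.4245 0.1219 0.086 ]
post [0.613  0.0882 0.112 ]
roller [0.4536 0.0174 0.031 ]
eye [ 0.4081 -0.1209  0.096 ]
A [0.6981 0.053  0.103 ]
B [ 0.6089 -0.0855  0.103 ]
C [0.5288 0.0055 0.103 ]
bl [0.3731 0.2018 0.008 ]
br [ 0.3709 -0.1474  0.008 ]
tl [0.7581 0.1992 0.008 ]
tr [ 0.752  -0.1503  0.008 ]
0.1915333846461687 0.10851271661220573
```

View pics/pan.png

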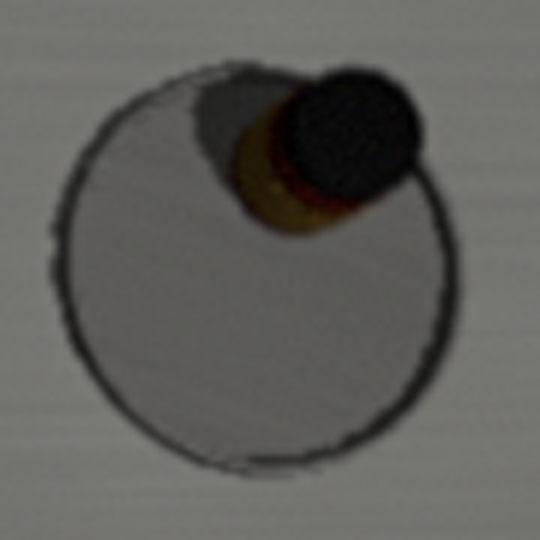

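The crop is at 6x with origin (395,190). The pan's outer ring is centred near (257,267), and jar4's cap top is at (353,133). Next I'll take closer wrist views of the pan and the plate.

```bash
python3 - <<'E'
from h import *;import pickle
from station import r
d=pickle.load(open("snap.pkl","rb"));s=d["top"]
P=lambda x,y,z:onz(s,(395+x/6-.42,190+y/6-.42),z)[0]
print("pan",P(257,267,.01),"j4",P(353,133,.099))
r.reach([.5,.02,.42],[180,0,131]);r.wait(.2)
d["w1"]=r.snapshot("wrist");print(r.sense()["clock"])
r.reach([.5,-.33,.42],[180,0,131]);r.wait(.2)
d["w2"]=r.snapshot("wrist");print(r.sense()["clock"],r.sense()["joints"])
pickle.dump(d,open("snap.pkl","wb"))
im=np.hstack([d["w1"]["frame"],d["w2"]["frame"]])
for n in("w1","w2"):cv2.imwrite(f"pics/{n}.png",cv2.cvtColor(cv2.resize(d[n]["frame"],(800,600),interpolation=cv2.INTER_CUBIC),cv2.COLOR_RGB2BGR))
w=d["w1"];print(proj(w,[[.4245,.1219,.086],[.613,.088,.112],[.4536,.0174,.031],[.5288,.0055,.103],[.4081,-.1209,.096],[.6089,-.0855,.103]])*800/560)
E
```

```text
pan [ 0.50697316 -0.39927481  0.01      ] j4 [ 0.55110101 -0.41722872  0.099     ]
2.5583
4.125 [-3.65767050e+01  5.24972834e+00  6.88909306e+01  6.85551999e-03
  1.05832760e+02 -7.76683666e+01]
[[405.16902597  77.62698038]
 [588.33750365 321.03260232]
 [341.73618553 223.72339203]
 [407.26995762 326.61976065]
 [158.50953289 343.95798201]
 [406.12583324 479.10035232]]
```

View pics/w1.png

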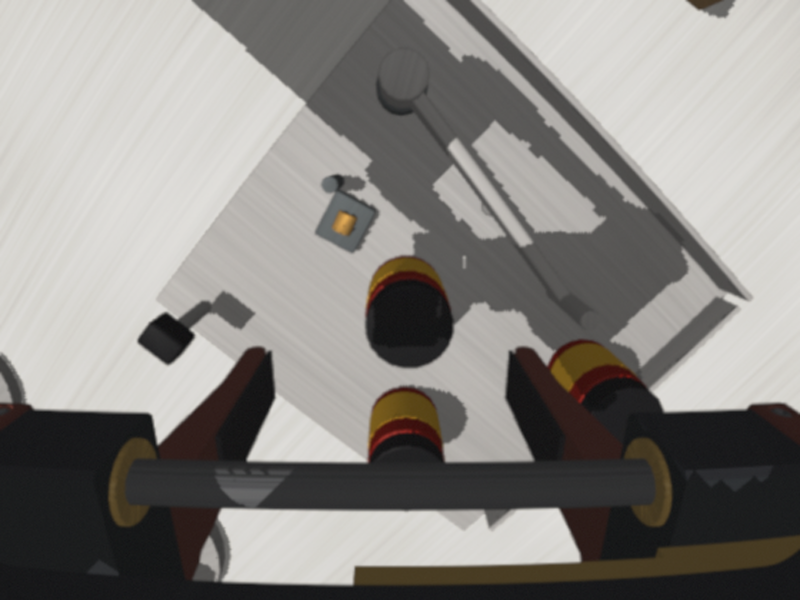

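View pics/w2.png

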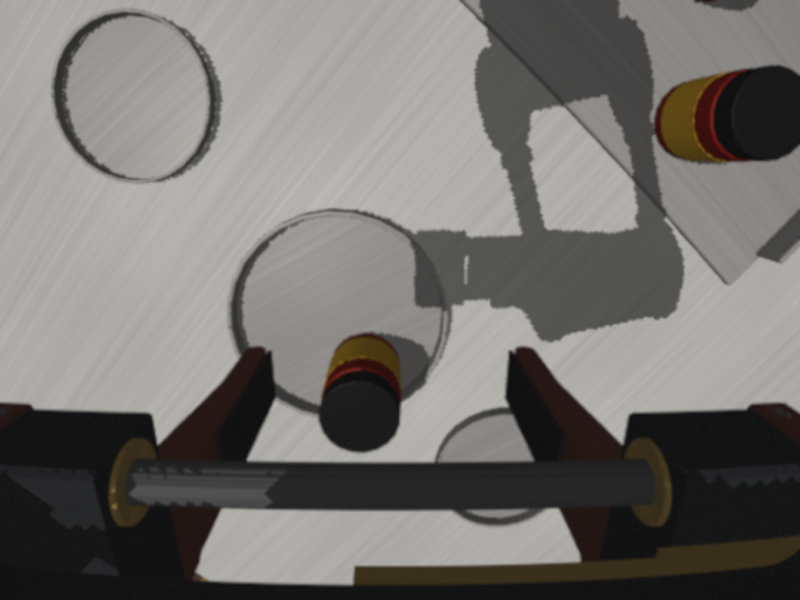

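In w1 the hinge top is at (404,76), the post top at (588,320), the blocking jar's cap top at (409,322) and the roller at (343,222). All match the predictions to within a few pixels. In w2 the pan ring is centred at (340,311), and jar4's cap top is at about (360,412).

```bash
python3 - <<'E'
from h import *;import pickle
d=pickle.load(open("snap.pkl","rb"))
k=560/800
P=lambda n,x,y,z:onz(d[n],(x*k-.15,y*k-.15),z)[0].round(4)
print("H",P("w1",404,76,.086),"post",P("w1",588,320,.112),"C",P("w1",409,322,.103),"ro",P("w1",343,222,.031),"pan",P("w2",340,311,.01),"j4",P("w2",360,412,.099))
a=np.linspace(0,6.28,200)
# outer rim check: extents of circle at z=0 and .02 projected
for c in([.507,-.399],[.503,-.397]):
  for z in(0,.02):
    q=proj(d["w2"],np.c_[c[0]+.095*np.cos(a),c[1]+.095*np.sin(a),0*a+z])/k
    print(c,z,q.min(0).round(),q.max(0).round())
    q=(proj(d["top"],np.c_[c[0]+.095*np.cos(a),c[1]+.095*np.sin(a),0*a+z])-[395,190]+.42)*6
    print("  top",q.min(0).round(),q.max(0).round())
E
```

```text
H [0.4231 0.1221 0.086 ] post [0.6121 0.0883 0.112 ] C [0.5273 0.0087 0.103 ] ro [0.4533 0.0191 0.031 ] pan [ 0.5012 -0.3949  0.01  ] j4 [ 0.5483 -0.4159  0.099 ]
[0.507, -0.399] 0 [237. 207.] [450. 409.]
  top [50. 72.] [445. 474.]
[0.507, -0.399] 0.02 [230. 209.] [453. 420.]
  top [61. 62.] [461. 470.]
[0.503, -0.397] 0 [235. 202.] [448. 405.]
  top [47. 81.] [442. 482.]
[0.503, -0.397] 0.02 [227. 204.] [451. 416.]
  top [57. 71.] [457. 478.]
```

```bash
python3 - <<'E'
from station import r
import numpy as np,pickle
def st(m):
    s=r.sense();print(m,round(s["clock"],2),s["tcp_pos"].round(4),s["contact_force"].round(1),round(s["opening"],4),round(s["gripper_force"],1))
    return s
x,y=.528,.0075
r.reach([x,y,.36],[180,0,131]);st("above")
r.servo_line([x,y,.226],speed=.12);st("down")
r.grab(30);s=st("grab")
if not .055<s["opening"]<.068: raise SystemExit("bad grasp")
r.servo_line([x,y,.376],speed=.15);st("lift")
px,py=.461,-.380
r.reach([px,py,.376],[180,0,145]);s=st("over pan")
r.servo_line([px,py,.25],speed=.12)
r.servo_line([px,py,.227],speed=.06);st("low")
import cv2
for n in("scene",):
    cv2.imwrite("pics/low.png",cv2.cvtColor(cv2.resize(r.snapshot(n)["frame"][120:260,100:300],None,fx=4,fy=4),cv2.COLOR_RGB2BGR))
E
```

```text
above 5.42 [0.5282 0.0067 0.3603] [ 0.8  0.2 -0.4] 0.0879 0.0
down 6.69 [0.5283 0.0075 0.227 ] [ 0.2 -0.5 -0.4] 0.088 0.0
grab 7.22 [0.5281 0.0076 0.2263] [ 1.2 -0.1  1.7] 0.0615 30.0
lift 8.37 [0.5279 0.0075 0.3745] [ 0.4  0.  -2.8] 0.0618 30.0
over pan 9.82 [ 0.4615 -0.3792  0.3759] [-0.2 -0.2 -3.3] 0.0618 30.0
low 11.56 [ 0.4609 -0.3799  0.2264] [-0.  -0.7 -2.1] 0.0618 30.0
```

View pics/low.png

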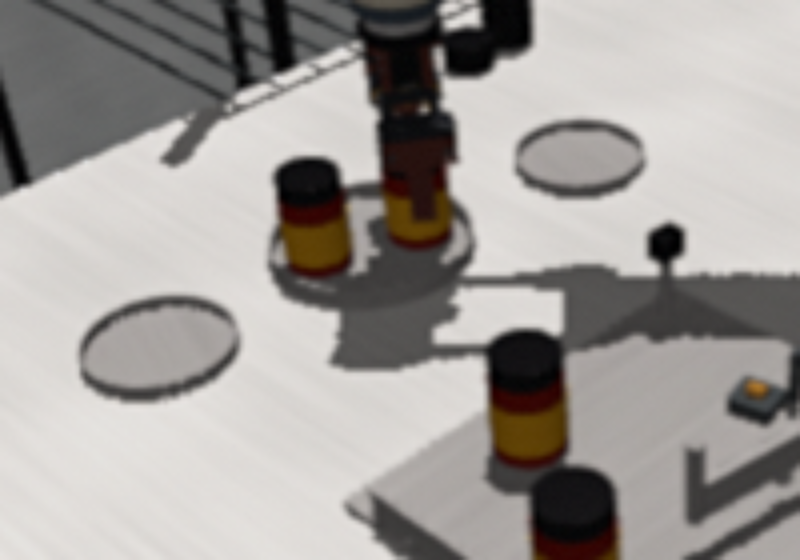

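```bash
python3 - <<'E'
from station import r
import numpy as np,pickle,cv2
def st(m):
    s=r.sense();print(m,round(s["clock"],2),s["tcp_pos"].round(4),s["contact_force"].round(1),round(s["opening"],4))
    return s
px,py=.461,-.380
f0=r.sense()["contact_force"][2];z=.227
while z>.2195:
    z-=.0012; r.servo_line([px,py,z],speed=.03)
    s=st("z")
    if s["contact_force"][2]-f0>3: break
r.let_go();r.wait(.2);st("open")
r.servo_line([px,py,.37],speed=.15)
H=np.array([.4238,.122])
def pose(phi,off):
    e=np.array([np.cos(phi),np.sin(phi)]);t=np.array([np.sin(phi),-np.cos(phi)])
    return [*(H+.192*e-off*t)],[180,0,180+np.degrees(phi)]
p,o=pose(np.radians(-10.1),.05)
r.grab(10)
r.reach([*p,.36],o);s=st("above post")
d={n:r.snapshot(n) for n in("top","scene")};pickle.dump(d,open("snap2.pkl","wb"))
t=d["top"]["frame"][140:300,210:490];cv2.imwrite("pics/top2.png",cv2.cvtColor(cv2.resize(t,None,fx=2.85,fy=2.85),cv2.COLOR_RGB2BGR))
E
```

```text
z 11.86 [ 0.461 -0.38   0.226] [ 0.4 -0.1 -2.5] 0.0618
z 12.11 [ 0.461  -0.38    0.2245] [ 0.8 -0.3 -2.1] 0.0612
z 12.36 [ 0.461  -0.38    0.2232] [ 0.1 -0.2 -2.9] 0.0618
z 12.61 [ 0.461  -0.38    0.2223] [ 0.8 -0.3 -1.7] 0.0616
z 12.86 [ 0.461  -0.38    0.2223] [-2.4  2.3  6. ] 0.0619
open 13.67 [ 0.461 -0.38   0.221] [0.9 0.5 0.7] 0.0881
above post 18.11 [0.6218 0.1365 0.3601] [ 0.5 -0.4  0.2] 0.0004
```

View pics/top2.png

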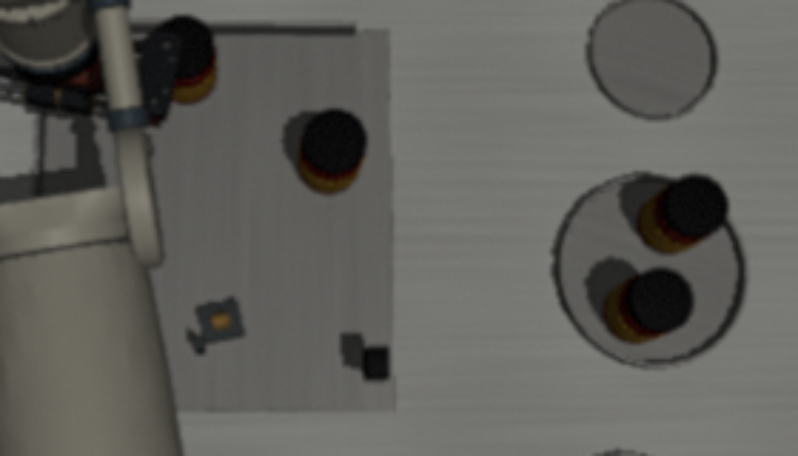

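The moved jar stands upright in the pan at (660,300), beside jar4 at (693,207). The swing is clear, so I'll push the gate now.

```bash
python3 - <<'E'
from station import r
import numpy as np,pickle,cv2
H=np.array([.4238,.122])
def pose(phi,off):
    e=np.array([np.cos(phi),np.sin(phi)]);t=np.array([np.sin(phi),-np.cos(phi)])
    return [*(H+.192*e-off*t),.262],[180,0,180+np.degrees(phi)]
p,o=pose(np.radians(-10.1),.05)
r.servo_line(p,o,speed=.12)
f0=r.sense()["contact_force"]
q0=.007
def go(q,v):
    phi=-q-q0;p,o=pose(phi,.0205);r.servo_line(p,o,speed=v)
    s=r.sense();f=s["contact_force"]-f0;t=np.array([np.sin(phi),-np.cos(phi)])
    print(round(q,3),round(s["clock"],2),"ft",(f[:2]@t).round(1),f.round(1));return f
ok=True
for q in list(np.arange(.18,1.12,.1))+list(np.arange(1.12,1.30,.03))+[1.31]:
    f=go(q,.1 if q<1.1 else .06)
    if np.linalg.norm(f)>25: print("stop");break
d={n:r.snapshot(n) for n in("top","scene")};pickle.dump(d,open("snap3.pkl","wb"))
a=d["top"]["frame"][140:300,200:350];b=d["scene"]["frame"][150:310,180:360]
cv2.imwrite("pics/push.png",cv2.cvtColor(cv2.resize(np.hstack([a,b]),None,fx=2.4,fy=2.4,interpolation=cv2.INTER_CUBIC),cv2.COLOR_RGB2BGR))
E
```

```text
0.18 19.64 ft -0.6 [-0.6  0.7  0.1]
0.28 19.98 ft -0.3 [0.4 0.2 0.5]
0.38 20.32 ft -0.5 [-0.1  0.6  0.1]
0.48 20.67 ft 0.2 [ 0.2 -0.4  0.3]
0.58 21.01 ft -0.2 [-0.3  0.5  1. ]
0.68 21.35 ft -0.6 [ 1.1 -0.2  0.7]
0.78 21.69 ft 0.4 [-0.4 -0.1  0.3]
0.88 22.03 ft -0.0 [-0.1  0.2  0. ]
0.98 22.38 ft 0.4 [-0.4 -0.2  0.9]
1.08 22.72 ft -0.7 [ 0.9 -0.3  0.2]
1.12 22.99 ft 0.8 [-0.6 -0.7  0.5]
1.15 23.24 ft -0.0 [ 0.1 -0.3 -0.6]
1.18 23.49 ft -0.2 [0.1 0.2 0. ]
1.21 23.74 ft -3.1 [ 2.7  1.5 -0.1]
1.24 23.99 ft -2.2 [ 2.1  0.8 -0.5]
1.27 24.24 ft 0.4 [-0.3 -0.5  0.4]
1.31 24.52 ft -0.0 [0. 0. 1.]
```

View pics/push.png

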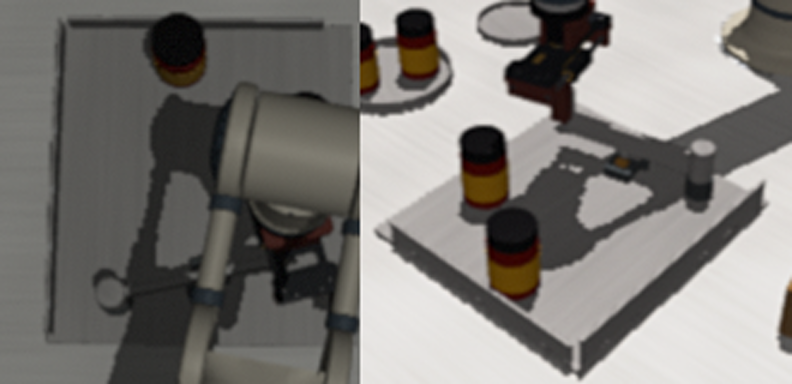

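The gate has swung over and its force has gone to zero, which suggests it snapped home. I'll back off and check.

```bash
python3 - <<'E'
from station import r
from h import *
H=np.array([.4238,.122])
phi=-1.317
e=np.array([np.cos(phi),np.sin(phi)]);t=np.array([np.sin(phi),-np.cos(phi)])
p=H+.192*e-.04*t
r.servo_line([*p,.262],speed=.1);r.servo_line([*p,.36],speed=.15)
r.reach([.225,.5,.4],[180,0,150]);r.wait(.3)
s=r.snapshot("top");c=r.snapshot("scene");print(r.sense()["clock"])
import pickle;pickle.dump(s,open("fin.pkl","wb"))
for q in(1.1,1.28,1.35):
    print(q,((proj(s,[[*(H+.195*np.array([np.cos(-q-.007),np.sin(-q-.007)])),.112]])[0]-[210,140]+.37)*3.4).round(1))
im=np.hstack([cv2.resize(s["frame"][140:295,210:350],None,fx=3.4,fy=3.4,interpolation=cv2.INTER_CUBIC),cv2.resize(c["frame"][150:305,160:260],None,fx=3.2,fy=3.4)])
cv2.imwrite("pics/fin.png",cv2.cvtColor(im,cv2.COLOR_RGB2BGR));print(im.shape)
E
```

```text
28.3917
1.1 [357.1 292.4]
1.28 [374.7 335.9]
1.35 [379.4 353.6]
(527, 796, 3)
```

View pics/fin.png

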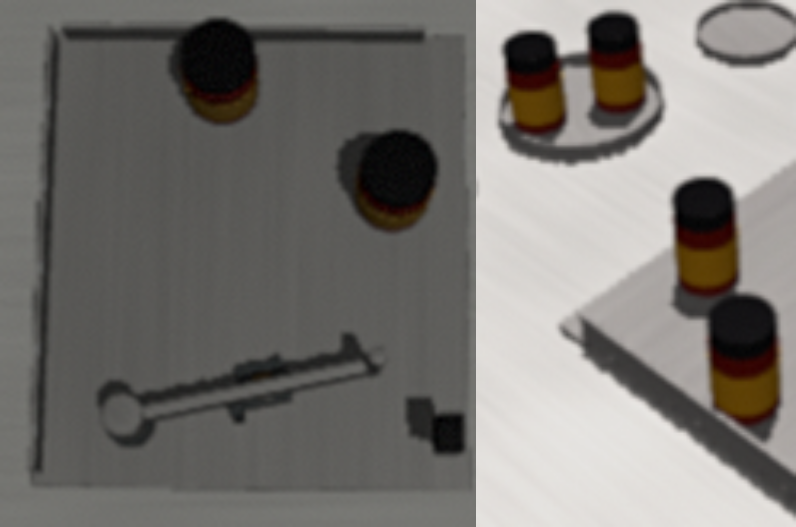

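The gate post is at (377,357), where a gate angle of 1.35 predicts (379,354), and the bar rests against the stop pin. Both jars in the pan and both on the plate are upright.

```bash
python3 -c "
from station import r
print(r.hand_in())"
```

```text
the job is handed in; nothing more can be done
None
```

The job is handed in: the blocking jar stands upright in the pan beside jar4, and the gate has snapped over the roller and rests home against its stop. No jar fell over, nothing bumped a jar, and the arm's clock stood at about 28 s of the 51 s allowed at the last check.

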